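Fit the crank handle, shut the stop valve and back it off two turns

ROBOT

A 6-joint arm with a two-finger parallel gripper is mounted at the origin on a cart in front of the work surface, level with it; the furniture and walls round the work are solid. World frame = base frame: x ahead of the robot, y to its left, z up, the work surface at z = 0. Lengths are in mm, angles in degrees, forces in N, time in s.
With the tool pointing down it reaches from about 300 to 850 mm from the base axis. Payload 4.2 kg.
Tool frame: the origin (TCP) lies midway between the tips of the shut fingers; the grasp point (between the pads) lies env.hold_point_z behind it (env.hold_point_z is the distance from the TCP to the grasp point, in mm); z points along the fingers, y is the line along which they close (so a half turn about z gives the same grasp; the last joint's range is limited). The gripper opens to 91 mm and grips with 3 to 60 N. Pads are 32 mm wide; open, the fingers measure 118 mm over their backs; the gripper's body (76 mm by 178 mm) begins 60 mm behind the grasp point.
Start: joints at [-67.265, 18.312, 89.639, -0, 72.044, -1.146], TCP at [232.786, -525.789, 213.976] pointing down, gripper open.
Joint ranges: [-177.97, 177.97], [-48.28, 115.42], [12.27, 149.76], [-77.06, 257.06], [2.81, 150.46], [-146.56, 146.56]. Speed limits (degrees/s): [147.25, 147.25, 180, 180, 180, 180].

INTERFACE

Orientations are given as [roll, pitch, yaw] about the fixed x, y, z axes, in that order (R = Rz(yaw) Ry(pitch) Rx(roll)).
In Python, from workcell import env, viewer, spotter gives the robot as it stands.
- The arm moves only by the tool apply_moves, never from a script. Its arguments are lists of equal length, an entry for each row: "delta_pos": the shift along the world's x, y, z normalised to -1 to 1, where 1 is 120 mm, a list of three; "rot": the turn, a rotation vector about the world's x, y, z normalised to -1 to 1, where 1 is 1.5 rad, a list of three; "hand": the opening, from 0 (shut) to 1 (fully open). A call has 1 to 10 rows; each row is the pose to reach, as a shift and turn from the pose commanded when the call began; what a row does not reach only later rows make up. A row lasts 1/12 s, in which the tool goes at most 41.7 mm and 7.16 degrees, less where a joint would pass 70% of its speed; a pose out of reach is approached as far as the arm can. A call with a number of a shift or a turn outside -1 to 1 is refused whole. A call with a gripper value outside its range is refused whole. The fingers move at their own pace and stop on an object; "newtons" is the grip in N (left out, the last holds). Time passes only in rows, so rows that repeat a pose let the fingers close. It gives the time, the measured TCP pose, the force, the opening and the grip force at its end, in the units of the state.
- env.state(): the state, without advancing time (a new reading comes with each control period).
- viewer.grab_frame(name): name is "side" or "top"; returns a dict with "pixels" (384x512x3 uint8, red, green, blue), "camera_matrix" (3x3 intrinsics, pixels), "R" (3x3) and "t" (3): a world point X has camera coordinates R X + t. Camera axes: x right, y down, z forward; pixel columns grow to the right and rows downward; lengths in mm; the calibration is good to about 2 mm. A picture is of the moment at which its call begins. There is no depth.
- env.job_done(): hands the job in; it is judged then, once.
Trained networks look in a picture, given as the dict that the camera call returned (one of the last four; its "shot" number tells which), for a name from the list of things; names that differ only in an ending like _2 or _b are one class to them, and where a whole thing is asked for, a point or a joint stands for the part that bears it (a point fixed in the world has none). Each returns a list of dicts, best first, with "score" (0 to 1); they miss things now and then, are a little off and sometimes report something else, mostly with a low value. They report only what shows in the picture. A call takes as long as a camera call. They do not tell look-alikes from the thing itself.
- spotter.trace(picture, query): "mask" (384x512 bool, what is visible of it) and "box" ([centre column, centre row, width, height] in pixels, round what is visible of it).
- spotter.landmark_of(picture, query): "position" ([column, row] in pixels: a listed point, or the origin of a listed thing).
The state is a dict: "time_s": time; "qpos": joint angles; "qvel": joint speeds; "effort": joint torques, N m; "ee_pos": TCP position; "ee_rot": TCP orientation; "force": force on the tool from outside, world axes, zero at the start; "torque": the same for the moment, N m; "gripper_width": finger opening in mm; "gripper_force": force on a finger pad.
Only numpy, scipy, OpenCV 4.12 (cv2) and the standard library are available. Lean on these libraries where they do the work, as an engineer would, in place of code of your own. Each camera call takes 0.05 s, during which the arm holds its last target. There are 200 camera calls.

TASK

Pick the black slip-on crank handle out of the parts tray, slide it fully down over the steel stub on the valve's blue handwheel, and with the handle crank the wheel clockwise (seen from above) until the valve is shut against its stop. Then back it off exactly two full turns counter-clockwise and finish there, with the handle still gripped and fully down on its stub: the program ends while holding it. Leave the other parts in the tray and do not disturb the things on the bench.

Things in the scene. Friction and masses are not known exactly. Their poses are not given: they have to be found in the camera images.
- handle_mid (a point): loose black crank handle, an upright round sleeve standing in the tray: 75 mm tall, 24 mm diameter, with a brass foot ring 32 mm in diameter and 6 mm high at its lower end, about 60 to 130 g. It is closed at the top; a round bore 13.6 mm wide and 36 mm deep opens in its underside. This point lies on its axis half-way up (37.5 mm above its underside); z points up along the axis. It is the only tall thing in the tray; grip it by its upper half.
- handle: the same handle; origin at the centre of its underside, z up along its axis
- handle_foot (a point): centre of the handle's underside (the mouth of the bore)
- stub (a point): foot of the upright steel stub on the handwheel: point on the stub's axis at the top of the round blue boss (28 mm diameter), 116 mm above the bench, on which the handle's underside comes to rest. The stub is 11 mm in diameter and rises 30 mm above this point, its last 8 mm tapering to 4 mm. It stands 55 mm from the wheel's axis and travels round with the wheel. The handle turns freely on it, with about 1.3 mm play all round, and is held there only by the grip and its weight.
- wheel_centre (a point): point on the upright axis of the blue handwheel (ring of 110 mm, tube 12 mm thick, four spokes, hub), at the height of point stub; nothing but the stub stands more than 3 mm above this height. The wheel stays at this height as it turns. The valve is brass on a plate of 110 x 150 mm bolted to the bench; it is fixed during the job, but stands elsewhere each time.
- wheel (a joint): angle of the handwheel in rad: 0 is shut, against a hard stop; it grows as the wheel is turned counter-clockwise seen from above (opening), 2 pi a turn, up to 8 pi at the open stop. It starts about 0.3 to 0.9 of a turn open. It turns with light friction, about 2 N at the stub, and stays where it is left.
- tray_in (a point): centre of the inner floor (4 mm above the bench) of the grey parts tray, fixed to the bench, 165 x 245 mm outside with walls 28 mm high and 4 mm thick; its long side runs along its y. Six parts lie in it, one of them the handle, about 75 mm apart in two rows of three, in an order that changes each time; the others are at most 18 mm tall.
- bolt_m10_a: hexagon bolt 62 mm long, lying in the tray: leave it there
- bolt_m10_b: hexagon bolt 52 mm long, lying in the tray: leave it there
- nut_m12_a: hexagon nut 18 x 21 x 10 mm in the tray: leave it there
- nut_m12_b: hexagon nut 18 x 21 x 10 mm in the tray: leave it there
- fuse_case: small flat case 40 x 56 x 18 mm with a red lid, in the tray: leave it there
- tape_measure: yellow tape measure 47 x 93 x 65 mm standing on the bench; not to be moved; origin at the centre of its underside
- screw_tin: pale round tin 62 mm wide, 46 mm tall on the bench; not to be moved; origin at the centre of its underside
- hex_key: dark L-shaped hexagon key 83 x 29 x 7 mm lying on the bench; not to be moved; origin at the centre of its underside
Things that resemble listed ones, but are neither listed nor needed, are in the scene too. Several things look just like the handle: the one meant starts farthest from the robot's base.

How it is judged (in metres and radians):
On the way, in this order (a step that is already met when the one before it is completed fails the run):
1. the handle is fully down on the stub of the handwheel (distance between handle_foot and stub below 0.007 m and angle between handle's own z axis and vertical below 0.15 rad), for 0.1 s.
2. the valve is shut against its stop, the gripped handle on its stub (all of step 1 and value of joint wheel below 0.06 rad and contact force between the fingers and handle above 3 N), for 0.2 s.
At the end, for the whole second after the job is handed in: The wheel is at rest two turns (4 pi rad) open from its stop, within 0.2 rad; the handle's underside is within 7 mm of the stub's foot point, its axis within 0.15 rad of upright, and the fingers press on it with over 3 N (all of step 1 and value of joint wheel between 12.3664 and 12.7664 rad and velocity of joint wheel between -0.1 and 0.1 rad/s and contact force between the fingers and handle above 3 N); the arm keeps its last pose, push and grip.
It fails at once if another part is taken or knocked out of the tray (height (world z) of any of bolt_m10_a, bolt_m10_b, nut_m12_a, nut_m12_b, fuse_case above 0.05 m or horizontal distance between any of bolt_m10_a, bolt_m10_b, nut_m12_a, nut_m12_b, fuse_case and tray_in above 0.16 m).
It fails at once if a thing on the bench is moved more than 30 mm (distance of any of tape_measure, screw_tin, hex_key from where it was at the start of the episode above 0.03 m).
It also fails if it takes over 72 s, if anything falls off the work surface, if the arm or the gripper's body presses on something with over 40 N, if the wrist force passes 120 N, or if a joint passes its speed limit or range.

## Working session

There is one attempt and no reset: what is moved stays moved. The work goes in short steps, Python scripts to look and compute and a tool call to move; the robot and the scene stay as the last step left them, time stands still between calls to the robot, and variables do not carry over. Pictures are saved under pics/ and viewed, at most 10 in all, crops included, and the job is handed in when it is done.

Besides the shell and the picture viewer there is one more tool, called by a JSON object that holds its "method" and its "body", one argument or row to a line. apply_moves: Moves the arm, as the interface text tells. Its arguments: {"type":"object","properties":{"delta_pos":{"type":"array"},"rot":{"type":"array"},"hand":{"type":"array"},"newtons":{"type":"number"}},"required":["delta_pos","rot","hand"]}

```bash
mkdir -p pics; ls; python3 - <<'E'
from workcell import env, viewer, spotter
import cv2, numpy as np
print(env.hold_point_z, env.state())
for n in ("side","top"):
    p=viewer.grab_frame(n); cv2.imwrite(f"pics/{n}0.png",p["pixels"][:,:,::-1])
    print(n,p["camera_matrix"].tolist(),p["R"].tolist(),p["t"].tolist())
    for q in ("handle_mid","handle_foot","stub","wheel_centre","tray_in"):
        print(q,[(np.round(d["position"],1).tolist(),round(d["score"],2)) for d in spotter.landmark_of(p,q)][:5])
E
```

```text
pics
18.8 {'time_s': 0.0, 'qpos': array([-6.72655728e+01,  1.83514256e+01,  8.97066633e+01, -1.79402865e-03,
        7.20426228e+01, -1.14728449e+00]), 'qvel': array([-1.36061996e-01,  2.24320486e-02, -8.14884950e-05, -4.36495433e-02,
       -2.78562152e-02,  6.54965742e-02]), 'effort': array([ 3.08238350e-04, -4.12452722e+01, -2.31975639e+01,  7.30394572e-02,
        4.59035242e-02, -1.25845859e-04]), 'ee_pos': array([ 232.57358098, -525.31662308,  213.12068983]), 'ee_rot': array([-1.79899274e+02, -3.11186725e-04,  2.38822660e+01]), 'force': array([0.41353445, 0.05097082, 0.6334147 ]), 'torque': array([0.0274632 , 0.00516083, 0.05356607]), 'gripper_force': 0.0, 'gripper_width': 91.33762441012152}
side [[357.6561646318391, 0.0, 253.3216138826305], [0.0, 357.6561646318391, 187.0308483401474], [0.0, 0.0, 1.0]] [[-0.43529098180921216, -0.9002493090208616, 0.008540653548375715], [-0.6280230040151819, 0.2968388562385895, -0.719356517906603], [0.6450650103542426, -0.3184931318481252, -0.6945885525850924]] [216.62257041387838, 382.22137260969964, 808.0776480762839]
handle_mid [([262.1, 209.5], 0.71), ([199.8, 232.1], 0.7), ([221.0, 198.2], 0.5), ([270.5, 226.6], 0.49)]
handle_foot [([222.0, 206.5], 0.7), ([245.2, 248.9], 0.64), ([263.6, 214.5], 0.61), ([266.3, 234.9], 0.57), ([292.8, 161.8], 0.24)]
stub [([301.6, 154.5], 0.7)]
wheel_centre [([291.2, 157.8], 0.55)]
tray_in [([198.7, 226.3], 0.77)]
top [[449.93352534216956, 0.0, 255.91920294811462], [0.0, 449.93352534216956, 193.7158513933338], [0.0, 0.0, 1.0]] [[-0.1612288286934234, -0.9868005449885228, 0.015164076249525255], [-0.7821319057432716, 0.11838804818358076, -0.6117629868385958], [0.6018928034264445, -0.11049413766185445, -0.7908957571803117]] [63.0444784132705, 440.2769532138066, 1281.5242780075864]
handle_mid []
handle_foot []
stub []
wheel_centre []
tray_in []
```

```bash
python3 - <<'E'
import cv2,numpy as np
a=cv2.imread("pics/side0.png");b=cv2.imread("pics/top0.png")
c=np.hstack([cv2.resize(a[110:290,140:340],(400,360),interpolation=2),cv2.resize(b,(400,300))[:,:].copy() if 0 else cv2.copyMakeBorder(cv2.resize(b,(400,300)),0,60,0,0,0)])
cv2.imwrite("pics/c0.png",c)
E
```

```text
(no output)
```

View pics/side0.png

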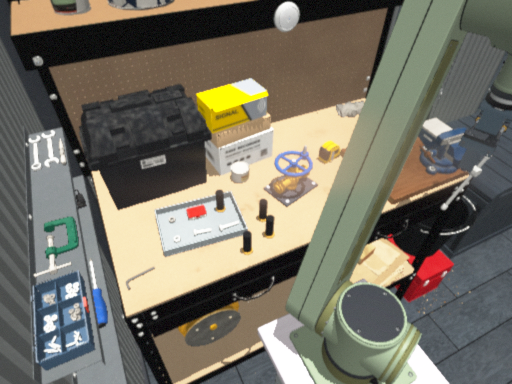

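View pics/top0.png

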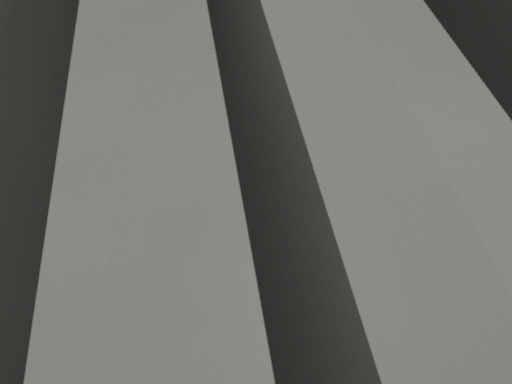

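The side view shows the four black look-alikes: one in the tray at (220,201), and three on the bench at (247,242), (263,209) and (269,226). The one in the tray is the handle, since it is inside the tray and farthest from the base. The valve is at about (292,165). The top view is blocked, apparently by the arm.

```bash
cat > h.py <<'E'
from workcell import env, viewer, spotter
import cv2, numpy as np
def cam(p): return np.array(p["camera_matrix"]),np.array(p["R"]),np.array(p["t"])
def at_z(p,uv,z):
    K,R,t=cam(p); c=-R.T@t; d=R.T@np.linalg.inv(K)@np.array([uv[0],uv[1],1.])
    return c+d*(z-c[2])/d[2]
def proj(p,X):
    K,R,t=cam(p); q=K@(R@np.asarray(X,float)+t); return q[:2]/q[2]
def tri(p1,u1,p2,u2):
    P=[cam(p)[0]@np.c_[cam(p)[1],cam(p)[2]] for p in(p1,p2)]
    X=cv2.triangulatePoints(P[0],P[1],np.array(u1,float).reshape(2,1),np.array(u2,float).reshape(2,1))[:,0]
    return X[:3]/X[3]
def lm(p,q): return [(np.array(d["position"]),round(d["score"],2)) for d in spotter.landmark_of(p,q)]
E
python3 - <<'E'
from h import *
p=viewer.grab_frame("side"); K,R,t=cam(p); print("side cam",-R.T@t)
Z=dict(handle_mid=41.5,handle_foot=4,stub=116,wheel_centre=116,tray_in=4,tape_measure=0,screw_tin=0,hex_key=0,fuse_case=4)
for q,z in Z.items():
    for u,s in lm(p,q): print(q,s,u.round(1),at_z(p,u,z).round(0))
q=viewer.grab_frame("top");K,R,t=cam(q); print("top cam",-R.T@t)
a=p["pixels"][130:260,150:350,::-1]; cv2.imwrite("pics/crop1.png",cv2.resize(a,(800,520),interpolation=2))
E
```

```text
side cam [-186.92495044  338.92334517  834.3848213 ]
handle_mid 0.72 [230.8 227. ] [429. 105.  42.]
handle_mid 0.67 [331.7 158.2] [ 563. -335.   42.]
handle_mid 0.66 [269.5 225.3] [387.   2.  42.]
handle_mid 0.49 [219.7 199.4] [544.  93.  42.]
handle_mid 0.49 [266.  211.5] [439. -13.  42.]
handle_mid 0.48 [247.2 240.6] [365.  83.  42.]
handle_foot 0.72 [266.3 232.4] [394.   8.   4.]
handle_foot 0.65 [220.9 208. ] [542.  92.   4.]
handle_foot 0.58 [262.8 215.8] [457. -13.   4.]
handle_foot 0.54 [244.6 249.8] [365.  92.   4.]
handle_foot 0.52 [301.7 150.2] [ 686. -292.    4.]
stub 0.4 [240.9 176.8] [536.  24. 116.]
stub 0.37 [204.4 232.7] [383. 195. 116.]
stub 0.23 [332.3 157.3] [ 495. -276.  116.]
wheel_centre 0.66 [292.5 158.7] [ 543. -158.  116.]
tray_in 0.98 [199.5 225.8] [503. 177.   4.]
tape_measure 0.74 [330.  160.3] [ 595. -358.   -0.]
screw_tin 0.68 [239.4 176.1] [658. -24.  -0.]
hex_key 0.61 [142.6 280.8] [393. 375.   0.]
fuse_case 0.79 [194.9 214.7] [551. 175.   4.]
fuse_case 0.47 [139.8 281. ] [392. 381.   4.]
fuse_case 0.42 [201.2 233. ] [474. 182.   4.]
top cam [-416.82100047  151.6897165  1281.94124686]
```

View pics/crop1.png

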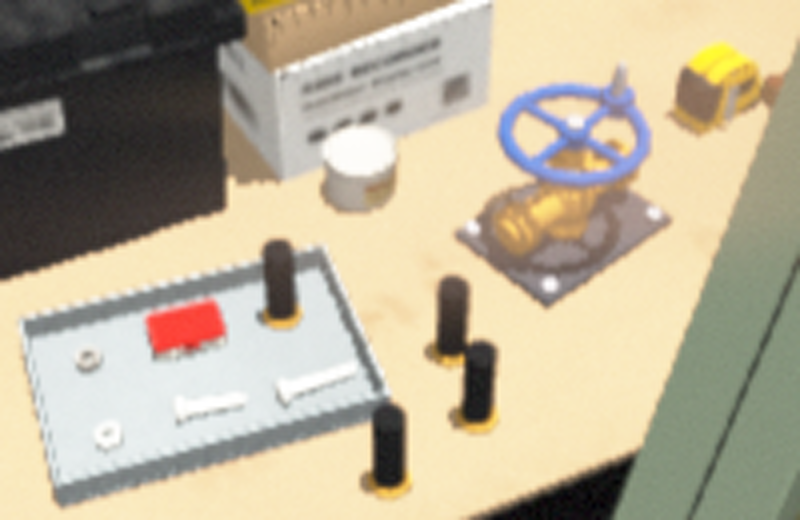

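In the crop, the tray handle stands upright at crop (280,285), i.e. side (220,201). It is clearly inside the tray and farthest out (x≈543, y≈92, against x≤457 for the others). The stub is at the wheel's upper right, at about (304,154). I'll start moving over there now.

{"method": "apply_moves", "body": {
  "delta_pos": [
    [0.5,1,0],
    [0.5,1,0],
    [0.5,1,0],
    [0.5,1,0]
  ],
  "rot": [
    [0,0,-0.278],
    [0,0,-0.278],
    [0,0,-0.278],
    [0,0,-0.278]
  ],
  "hand": [1,1,1,1]
}}

```text
time_s: 1.48
ee_pos: [293.9, -401.5, 214.0]
ee_rot: [-179.8, -0.0, -0.2]
force: [-0.6, -0.4, -0.4]
gripper_width: 90.7
gripper_force: 0.0
```

{"method": "apply_moves", "body": {
  "delta_pos": [
    [0.5,1,0],
    [0.5,1,0],
    [0.5,1,0],
    [0.5,1,0]
  ],
  "rot": [
    [0,0,0],
    [0,0,0],
    [0,0,0],
    [0,0,0]
  ],
  "hand": [1,1,1,1]
}}

```text
time_s: 1.82
ee_pos: [354.1, -281.2, 214.1]
ee_rot: [-179.9, -0.0, 0.2]
force: [0.1, -0.1, -0.5]
gripper_width: 91.4
gripper_force: 0.0
```

{"method": "apply_moves", "body": {
  "delta_pos": [
    [0.5,1,0],
    [0.5,1,0],
    [0.5,1,0],
    [0.5,1,0]
  ],
  "rot": [
    [0,0,0],
    [0,0,0],
    [0,0,0],
    [0,0,0]
  ],
  "hand": [1,1,1,1]
}}

```text
time_s: 2.15
ee_pos: [414.5, -161.8, 214.2]
ee_rot: [-179.9, -0.1, 0.2]
force: [0.3, -0.5, -0.1]
gripper_width: 91.3
gripper_force: 0.0
```

{"method": "apply_moves", "body": {
  "delta_pos": [
    [0.5,1,0],
    [0.5,1,0],
    [0.5,1,0],
    [0.5,1,0]
  ],
  "rot": [
    [0,0,0],
    [0,0,0],
    [0,0,0],
    [0,0,0]
  ],
  "hand": [1,1,1,1]
}}

```text
time_s: 2.48
ee_pos: [475.1, -42.1, 214.1]
ee_rot: [-179.9, -0.1, 0.2]
force: [-0.3, -0.1, -0.3]
gripper_width: 91.4
gripper_force: 0.0
```

```bash
python3 - <<'E'
from h import *
print(env.state()["ee_pos"],env.state()["ee_rot"],env.state()["force"])
p=viewer.grab_frame("side"); q=viewer.grab_frame("top")
for n,z in dict(handle_mid=41.5,handle_foot=4,stub=116,wheel_centre=116).items():
    for im in (p,q): print(n,[(s,u.round(1),at_z(im,u,z).round(0)) for u,s in lm(im,n)])
cv2.imwrite("pics/2.png",np.hstack([cv2.resize(p["pixels"],(400,300)),cv2.resize(q["pixels"],(400,300))])[:,:,::-1])
E
```

```text
[475.08497568 -42.07387737 214.07983316] [-1.79898276e+02 -1.12336548e-01  2.17128248e-01] [-0.33577445 -0.05708338 -0.32112824]
handle_mid [(0.69, array([246.6, 239. ]), array([371.,  83.,  42.])), (0.61, array([270.1, 225.2]), array([387.,   1.,  42.])), (0.56, array([266.8, 209.1]), array([446., -20.,  42.])), (0.53, array([221.4, 200.5]), array([538.,  90.,  42.]))]
handle_mid []
handle_foot [(0.73, array([221.4, 209. ]), array([538.,  92.,   4.])), (0.63, array([267.4, 230.8]), array([398.,   2.,   4.])), (0.61, array([245.1, 250.3]), array([363.,  91.,   4.])), (0.55, array([263.2, 216.5]), array([454., -12.,   4.]))]
handle_foot []
stub []
stub []
wheel_centre [(0.67, array([290.1, 159.8]), array([ 542., -149.,  116.]))]
wheel_centre []
```

View pics/2.png

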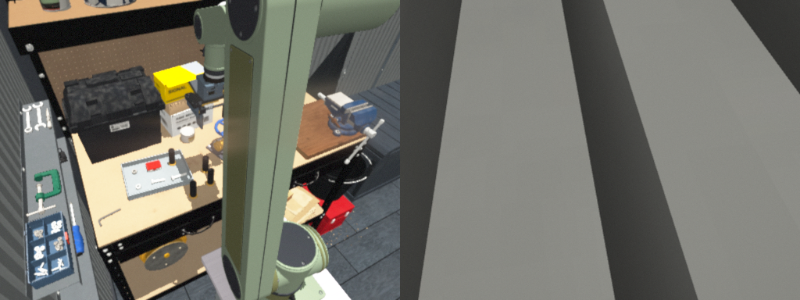

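The arm now hides the valve partly and the top camera is covered, so I rely on the side camera. I'll fit the handle by silhouette and take a close look at the stub in the first picture.

```bash
cat >> h.py <<'E'
from scipy.optimize import minimize
def cyl_mask(p,x,y,z,parts,S=4):
    m=np.zeros((384*S,512*S),np.uint8); a=np.linspace(0,2*np.pi,48)
    for r,z0,z1 in parts:
        P=np.array([proj(p,[x+r*np.cos(b),y+r*np.sin(b),z+h]) for h in(z0,z1) for b in a])
        cv2.fillConvexPoly(m,cv2.convexHull(((P+.5)*S-.5).round().astype(np.int32)),1)
    return cv2.resize(m.astype(np.float32),(512,384),interpolation=cv2.INTER_AREA)
def fit(p,mask,x,y,z,parts):
    f=lambda v:np.abs(cyl_mask(p,v[0],v[1],z,parts)-mask).sum()
    r=minimize(f,[x,y],method="Nelder-Mead",options=dict(initial_simplex=[[x-6,y-6],[x+8,y],[x,y+8]],xatol=.1,fatol=.1))
    return r.x,r.fun,mask.sum()
HANDLE=[(12,0,75),(16,0,6)]
E
python3 - <<'E'
from h import *
p=viewer.grab_frame("side")
for d in spotter.trace(p,"handle"):
    b=d["box"]; print(round(d["score"],2),np.round(b,1))
    if abs(b[0]-220)<8 and abs(b[1]-202)<12: print(fit(p,d["mask"].astype(np.float32),541,92,4,HANDLE))
# own segmentation of the black sleeve
im=p["pixels"].astype(int); g=im.sum(2)
m=np.zeros((384,512),np.float32); m[186:208,210:232]=(g[186:208,210:232]<210)
print("dark",m.sum(),fit(p,m,541,92,4,[(12,6,75)]))
a=cv2.imread("pics/side0.png")
cv2.imwrite("pics/crop2.png",cv2.resize(a[140:190,265:325],(720,600),interpolation=cv2.INTER_NEAREST))
E
```

```text
0.76 [224.3 199.1  13.6  20.1]
(array([539.07637024,  94.34382629]), np.float64(28.375), np.float32(209.0))
0.69 [264.2 209.4   3.6  26.2]
0.53 [271.1 226.9  15.1  25.9]
0.52 [228.3 226.2  16.6   9.2]
0.45 [247.4 245.4  11.5  24.9]
dark 75.0 (array([550.20646381,  93.5943346 ]), np.float64(88.375), np.float32(75.0))
```

View pics/crop2.png

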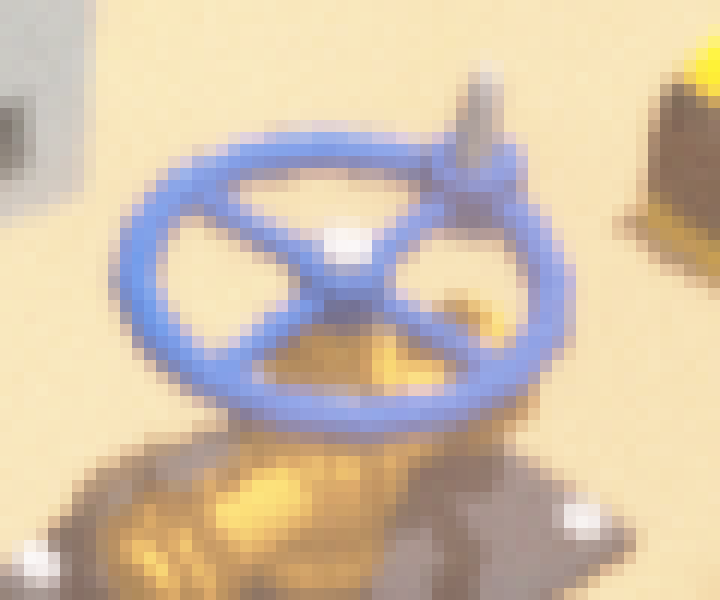

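The crop shows the stub's foot at crop (472,162), i.e. image (303.8,153.0), and its tip at (487,66), i.e. (305.1,145.0). The ring spans columns 112–575 and rows 128–440.

```bash
python3 - <<'E'
from h import *
p=viewer.grab_frame("side")
im=p["pixels"].astype(int); g=im.max(2)
m=np.zeros((384,512),np.float32); m[184:212,208:234]=(g[184:212,208:234]<115)
n,l,s,_=cv2.connectedComponentsWithStats(m.astype(np.uint8)); k=1+s[1:,4].argmax(); m=(l==k).astype(np.float32)
print("dark",s[k],fit(p,m,541,92,4,[(12,6,75)]), cyl_mask(p,541,92,4,[(12,6,75)]).sum())
print("foot",at_z(p,(303.8,153.0),116),"tip",at_z(p,(305.1,145.0),146))
a=cv2.imread("pics/side0.png").astype(int)
b=(a[:,:,0]-a[:,:,2]>25); b[:125]=0;b[190:]=0;b[:,:268]=0;b[:,316:]=0
ys,xs=np.nonzero(b); print(len(xs),xs.min(),xs.max(),ys.min(),ys.max())
# torus fit, z fixed
def tor(v,zc,S=4):
    t=np.linspace(0,2*np.pi,180); P=np.array([proj(p,[v[0]+55*np.cos(q),v[1]+55*np.sin(q),zc]) for q in t])
    mm=np.zeros((384*S,512*S),np.uint8); cv2.fillPoly(mm,[((P+.5)*S-.5).round().astype(np.int32)],1)
    k=cv2.getStructuringElement(2,(4*S+3,4*S+3)); mm=cv2.dilate(mm,k)-cv2.erode(mm,k)
    return cv2.resize(mm.astype(np.float32),(512,384),interpolation=3)
for zc in (104,108,112,116):
    r=minimize(lambda v:np.abs(tor(v,zc)-b)[135:185,268:316].sum(),[543,-155],method="Nelder-Mead",options=dict(initial_simplex=[[543,-155],[553,-155],[543,-145]],xatol=.1))
    print(zc,r.x.round(1),r.fun)
E
```

```text
dark [216 191   8  19 130] (array([541.43233442,  93.49775267]), np.float64(35.875), np.float32(130.0)) 164.6875
foot [ 552.66759589 -205.71972405  116.        ] tip [ 554.64311309 -208.00247222  146.        ]
375 275 311 151 175
104 [ 539.  -160.7] 250.875
108 [ 535.4 -157.9] 254.875
112 [ 531.6 -155.2] 259.25
116 [ 526.8 -152.2] 264.375
```

{"method": "apply_moves", "body": {
  "delta_pos": [
    [0.55,0.6,0],
    [0.55,0.6,0],
    [0.55,0.6,0]
  ],
  "rot": [
    [0,0,0],
    [0,0,0],
    [0,0,0]
  ],
  "hand": [1,1,1]
}}

```text
time_s: 3.38
ee_pos: [541.9, 29.0, 214.0]
ee_rot: [-179.9, -0.2, 0.1]
force: [0.6, 0.1, -0.7]
gripper_width: 91.2
gripper_force: 0.0
```

{"method": "apply_moves", "body": {
  "delta_pos": [
    [0,0.525,0],
    [0,0.525,0],
    [0,0.525,-0.2],
    [0,0.525,-0.4],
    [0,0.525,-0.6],
    [0,0.525,-0.6]
  ],
  "rot": [
    [0,0,0],
    [0,0,0],
    [0,0,0],
    [0,0,0],
    [0,0,0],
    [0,0,0]
  ],
  "hand": [1,1,1,1,1,1]
}}

```text
time_s: 3.88
ee_pos: [535.3, 88.8, 137.5]
ee_rot: [179.9, 0.6, 0.0]
force: [-0.6, 0.1, 0.1]
gripper_width: 90.9
gripper_force: 0.0
```

```bash
python3 - <<'E'
from h import *
s=env.state();print(s["ee_pos"],s["ee_rot"])
p=viewer.grab_frame("side"); cv2.imwrite("pics/3.png",cv2.resize(p["pixels"][110:260,140:340],(800,600),interpolation=2)[:,:,::-1])
print("tcp px",proj(p,s["ee_pos"]),"handle top",proj(p,[541,93,79]))
E
```

```text
[535.29188814  88.77667167 137.53265312] [1.79899811e+02 5.67962928e-01 2.48316543e-02]
tcp px [220.27446402 177.81237725] handle top [219.33607317 191.44509849]
```

View pics/3.png

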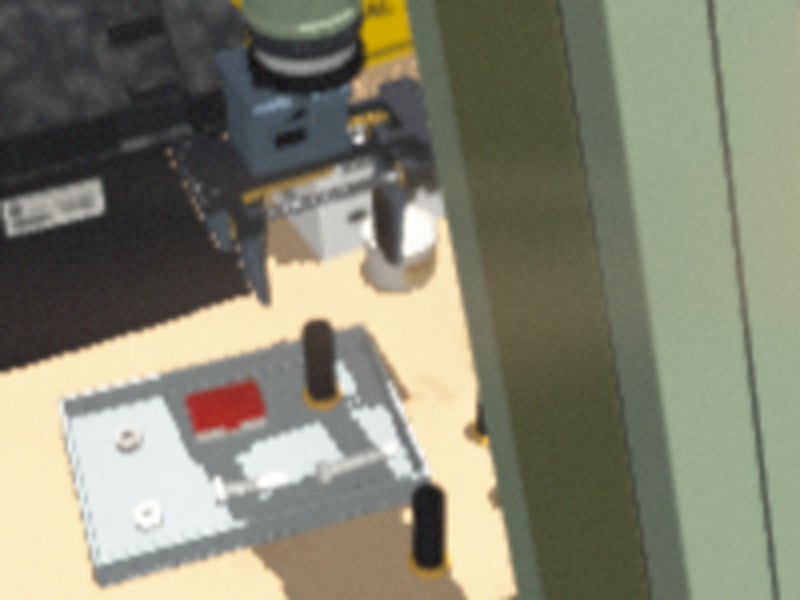

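The open fingers straddle the tray handle, whose top is at crop (318,325). Next I go down and check the lag.

{"method": "apply_moves", "body": {
  "delta_pos": [
    [0,0,0],
    [0,0,0],
    [0,0,-0.2],
    [0,0,-0.4]
  ],
  "rot": [
    [0,0,0],
    [0,0,0],
    [0,0,0],
    [0,0,0]
  ],
  "hand": [1,1,1,1]
}}

```text
time_s: 4.27
ee_pos: [541.6, 89.4, 96.7]
ee_rot: [-179.9, -0.5, -0.0]
force: [-0.7, -0.2, 0.4]
gripper_width: 91.2
gripper_force: 0.0
```

{"method": "apply_moves", "body": {
  "delta_pos": [
    [0,0,0],
    [0,0,0],
    [0,0,0]
  ],
  "rot": [
    [0,0,0],
    [0,0,0],
    [0,0,0]
  ],
  "hand": [1,1,1]
}}

```text
time_s: 4.52
ee_pos: [540.2, 89.3, 95.8]
ee_rot: [-180.0, -0.2, -0.0]
force: [-0.8, 0.6, -0.3]
gripper_width: 91.4
gripper_force: 0.0
```

{"method": "apply_moves", "body": {
  "delta_pos": [
    [0.01,0.033,-0.2],
    [0.01,0.033,-0.43],
    [0.01,0.033,-0.43],
    [0.01,0.033,-0.43],
    [0.01,0.033,-0.43]
  ],
  "rot": [
    [0,0,0],
    [0,0,0],
    [0,0,0],
    [0,0,0],
    [0,0,0]
  ],
  "hand": [1,1,1,1,1]
}}

```text
time_s: 4.93
ee_pos: [541.5, 93.3, 44.4]
ee_rot: [-180.0, -0.2, -0.0]
force: [-0.1, 0.1, -0.1]
gripper_width: 91.3
gripper_force: 0.0
```

{"method": "apply_moves", "body": {
  "delta_pos": [
    [0,0,0],
    [0,0,0],
    [0,0,0],
    [0,0,0],
    [0,0,0],
    [0,0,0],
    [0,0,0],
    [0,0,0],
    [0,0,0],
    [0,0,0]
  ],
  "rot": [
    [0,0,0],
    [0,0,0],
    [0,0,0],
    [0,0,0],
    [0,0,0],
    [0,0,0],
    [0,0,0],
    [0,0,0],
    [0,0,0],
    [0,0,0]
  ],
  "hand": [0.1,0.1,0.1,0.1,0.1,0.1,0.1,0.1,0.1,0.1],
  "newtons": 25
}}

```text
time_s: 5.77
ee_pos: [540.0, 93.2, 42.3]
ee_rot: [180.0, 0.0, -0.0]
force: [-0.6, 1.0, 1.5]
gripper_width: 27.1
gripper_force: 0.3
```

{"method": "apply_moves", "body": {
  "delta_pos": [
    [0,0,0],
    [0,0,0],
    [0,0,0],
    [0,0,0]
  ],
  "rot": [
    [0,0,0],
    [0,0,0],
    [0,0,0],
    [0,0,0]
  ],
  "hand": [0.1,0.1,0.1,0.1],
  "newtons": 25
}}

```text
time_s: 6.1
ee_pos: [540.0, 93.2, 42.4]
ee_rot: [-180.0, -0.0, -0.0]
force: [0.7, 1.7, 0.8]
gripper_width: 23.5
gripper_force: 25.0
```

{"method": "apply_moves", "body": {
  "delta_pos": [
    [0,0,0.2],
    [0,0,0.5],
    [0,0,0.85],
    [0,0,0.85],
    [0,0,0.85],
    [0,0,0.85],
    [0,0,0.85]
  ],
  "rot": [
    [0,0,0],
    [0,0,0],
    [0,0,0],
    [0,0,0],
    [0,0,0],
    [0,0,0],
    [0,0,0]
  ],
  "hand": [0.1,0.1,0.1,0.1,0.1,0.1,0.1]
}}

```text
time_s: 6.68
ee_pos: [538.7, 92.9, 142.8]
ee_rot: [180.0, 0.2, -0.0]
force: [0.2, 0.5, -0.2]
gripper_width: 23.4
gripper_force: 25.0
```

```bash
cat >> h.py <<'E'
def dark_handle(p,x,y,zfoot):
    c=proj(p,[x,y,zfoot+40]).astype(int); g=p["pixels"].astype(int).max(2)
    w=np.zeros((384,512),np.uint8); w[c[1]-14:c[1]+16,c[0]-12:c[0]+13]=1
    return g,w
E
python3 - <<'E'
from h import *
s=env.state();print(s["ee_pos"],s["ee_rot"],s["gripper_force"],s["gripper_width"])
p=viewer.grab_frame("side"); e=s["ee_pos"]; c=proj(p,[e[0],e[1],e[2]-10]); x0,y0=int(c[0])-40,int(c[1])-30
print(x0,y0,"expected foot",proj(p,[e[0],e[1],e[2]-38]),"expected brass top",proj(p,[e[0],e[1],e[2]-32]))
cv2.imwrite("pics/4.png",cv2.resize(p["pixels"][y0:y0+60,x0:x0+80],(800,600),interpolation=0)[:,:,::-1])
print(lm(p,"handle_foot"),lm(p,"handle_mid"))
E
```

```text
[538.67546647  92.94145246 142.75488272] [ 1.79960063e+02  1.99564822e-01 -1.13597518e-02] 24.99980717897415 23.409562970937017
178 148 expected foot [219.14723892 185.72454711] expected brass top [219.02894363 184.24781081]
[(array([246.1, 248.2]), 0.71), (array([221. , 182.8]), 0.66), (array([262.9, 214.8]), 0.43)] [(array([265.5, 210.8]), 0.55), (array([248. , 241.9]), 0.53), (array([220. , 174.6]), 0.43)]
```

View pics/4.png

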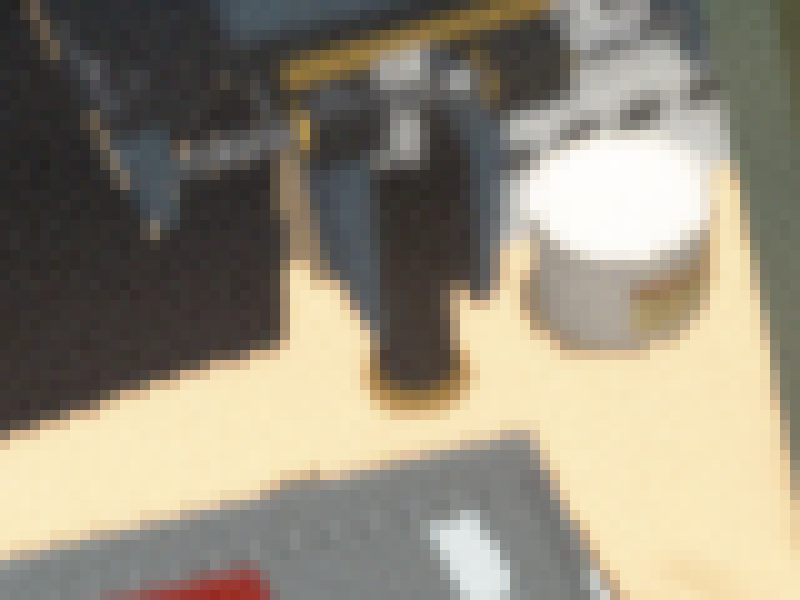

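The handle is held upright. The brass ring centre is at crop (417,375), i.e. image (219.2,185.0), which matches the robot's projection, so the camera and arm agree. Next I carry it over the stub at about (554.5,-207).

{"method": "apply_moves", "body": {
  "delta_pos": [
    [0,0,0.3],
    [0.04,-0.25,0.5],
    [0.04,-0.5,0.5],
    [0.04,-0.83,0.5],
    [0.04,-0.83,0.5]
  ],
  "rot": [
    [0,0,0],
    [0,0,0],
    [0,0,0],
    [0,0,0],
    [0,0,0]
  ],
  "hand": [0.1,0.1,0.1,0.1,0.1]
}}

```text
time_s: 7.25
ee_pos: [544.6, -12.0, 204.0]
ee_rot: [179.8, 0.0, -0.3]
force: [0.5, 0.3, -2.3]
gripper_width: 23.6
gripper_force: 25.0
```

{"method": "apply_moves", "body": {
  "delta_pos": [
    [0.04,-0.3,0],
    [0.04,-0.6,0],
    [0.04,-0.83,0],
    [0.04,-0.83,0],
    [0.04,-0.83,0]
  ],
  "rot": [
    [0,0,0],
    [0,0,0],
    [0,0,0],
    [0,0,0],
    [0,0,0]
  ],
  "hand": [0.1,0.1,0.1,0.1,0.1]
}}

```text
time_s: 7.67
ee_pos: [549.2, -106.9, 203.3]
ee_rot: [-180.0, 0.1, -0.2]
force: [1.2, 0.9, -1.5]
gripper_width: 23.2
gripper_force: 25.0
```

{"method": "apply_moves", "body": {
  "delta_pos": [
    [0.04,-0.3,0],
    [0.04,-0.6,0],
    [0.04,-0.83,0],
    [0.04,-0.83,0],
    [0.04,-0.83,0],
    [0.04,-0.83,0],
    [0.04,-0.83,0]
  ],
  "rot": [
    [0,0,0],
    [0,0,0],
    [0,0,0],
    [0,0,0],
    [0,0,0],
    [0,0,0],
    [0,0,0]
  ],
  "hand": [0.1,0.1,0.1,0.1,0.1,0.1,0.1]
}}

```text
time_s: 8.25
ee_pos: [554.4, -203.8, 204.1]
ee_rot: [-180.0, 0.0, 0.1]
force: [0.5, 0.7, -0.8]
gripper_width: 23.6
gripper_force: 25.0
```

```bash
python3 - <<'E'
from h import *
s=env.state();print(s["ee_pos"],s["ee_rot"],s["gripper_force"],s["gripper_width"],s["force"])
p=viewer.grab_frame("side"); e=s["ee_pos"]
print("foot px",proj(p,[e[0],e[1],e[2]-38.4]))
cv2.imwrite("pics/5.png",cv2.resize(p["pixels"][100:205,230:370],(800,600),interpolation=0)[:,:,::-1])
E
```

```text
[ 554.40243635 -203.8490486   204.12573045] [-1.79952335e+02  3.50601813e-02  8.82521887e-02] 24.999966323375702 23.596930604564655 [ 0.50682562  0.72997721 -0.77037869]
foot px [304.69334408 140.32228467]
```

View pics/5.png

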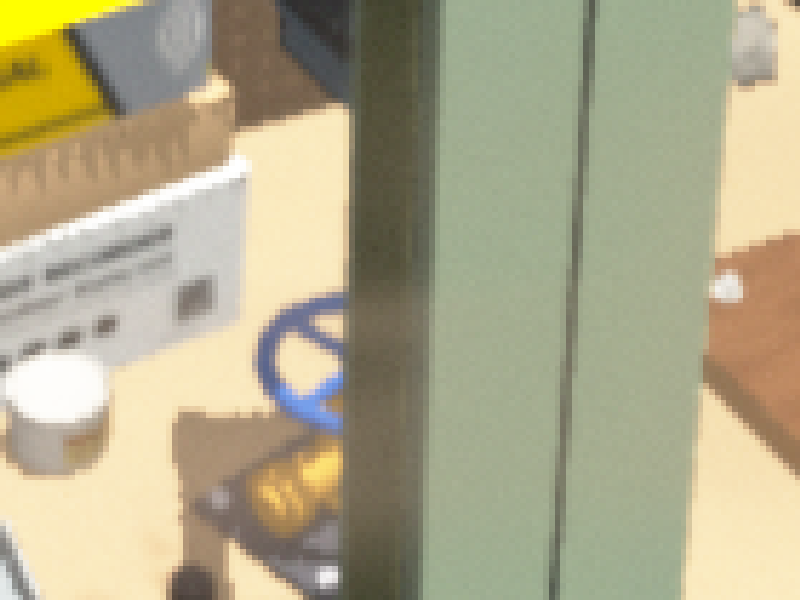

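The arm hides the stub from the camera, so I lower by feel.

{"method": "apply_moves", "body": {
  "delta_pos": [
    [0,-0.025,-0.08],
    [0,-0.025,-0.14],
    [0,-0.025,-0.16],
    [0,-0.025,-0.18],
    [0,-0.025,-0.19],
    [0,-0.025,-0.2],
    [0,-0.025,-0.2],
    [0,-0.025,-0.2]
  ],
  "rot": [
    [0,0,0],
    [0,0,0],
    [0,0,0],
    [0,0,0],
    [0,0,0],
    [0,0,0],
    [0,0,0],
    [0,0,0]
  ],
  "hand": [0.1,0.1,0.1,0.1,0.1,0.1,0.1,0.1]
}}

```text
time_s: 8.97
ee_pos: [554.5, -208.7, 180.5]
ee_rot: [180.0, -0.0, -0.0]
force: [-0.0, -0.2, -0.7]
gripper_width: 23.6
gripper_force: 25.0
```

{"method": "apply_moves", "body": {
  "delta_pos": [
    [0,0,-0.02],
    [0,0,-0.04],
    [0,0,-0.06],
    [0,0,-0.08],
    [0,0,-0.1],
    [0,0,-0.1],
    [0,0,-0.1]
  ],
  "rot": [
    [0,0,0],
    [0,0,0],
    [0,0,0],
    [0,0,0],
    [0,0,0],
    [0,0,0],
    [0,0,0]
  ],
  "hand": [0.1,0.1,0.1,0.1,0.1,0.1,0.1]
}}

```text
time_s: 9.55
ee_pos: [553.7, -207.9, 167.6]
ee_rot: [-179.9, 0.1, -0.0]
force: [-2.8, 4.0, -0.9]
gripper_width: 23.5
gripper_force: 25.0
```

A sideways force of a few N with almost no vertical force means the stub is inside the bore. I'll follow the force and go all the way down.

{"method": "apply_moves", "body": {
  "delta_pos": [
    [-0.005,0.008,-0.02],
    [-0.01,0.012,-0.05],
    [-0.01,0.012,-0.08],
    [-0.01,0.012,-0.1],
    [-0.01,0.012,-0.11],
    [-0.01,0.012,-0.12],
    [-0.01,0.012,-0.12],
    [-0.01,0.012,-0.12]
  ],
  "rot": [
    [0,0,0],
    [0,0,0],
    [0,0,0],
    [0,0,0],
    [0,0,0],
    [0,0,0],
    [0,0,0],
    [0,0,0]
  ],
  "hand": [0.1,0.1,0.1,0.1,0.1,0.1,0.1,0.1]
}}

```text
time_s: 10.22
ee_pos: [553.4, -207.7, 154.3]
ee_rot: [179.9, -0.0, -0.0]
force: [-1.1, 0.6, 2.2]
gripper_width: 23.8
gripper_force: 25.0
```

{"method": "apply_moves", "body": {
  "delta_pos": [
    [0,0,-0.01],
    [0,0,-0.015],
    [0,0,-0.015],
    [0,0,-0.015]
  ],
  "rot": [
    [0,0,0],
    [0,0,0],
    [0,0,0],
    [0,0,0]
  ],
  "hand": [0.1,0.1,0.1,0.1]
}}

```text
time_s: 10.55
ee_pos: [553.7, -207.7, 154.3]
ee_rot: [179.9, -0.1, -0.0]
force: [-3.0, 0.6, 11.4]
gripper_width: 23.4
gripper_force: 25.0
```

The handle is seated at z=154.3 with 11 N down. I compute arc rows about a centre of about (541,-154).

```bash
cat > arc.py <<'E'
import sys,numpy as np
# phi0 step n : rows of shift/120 for the stub going from phi0 by step deg
def rows(p0,st,n,r=55):
    a=np.radians(p0+st*np.arange(n+1)); P=r*np.c_[np.cos(a),np.sin(a)]
    return [[round(float(x),3),round(float(y),3),0] for x,y in (P[1:]-P[0])/120]
if __name__=="__main__": print(rows(*map(float,sys.argv[1:3]),int(sys.argv[3])))
E
python3 arc.py -76.6 -6 8
```

```text
[[-0.047, -0.009, 0], [-0.095, -0.012, 0], [-0.143, -0.011, 0], [-0.191, -0.005, 0], [-0.237, 0.007, 0], [-0.282, 0.023, 0], [-0.326, 0.043, 0], [-0.366, 0.069, 0]]
```

{"method": "apply_moves", "body": {
  "delta_pos": [
    [-0.047,-0.009,0],
    [-0.095,-0.012,0],
    [-0.143,-0.011,0],
    [-0.191,-0.005,0],
    [-0.237,0.007,0],
    [-0.282,0.023,0],
    [-0.326,0.043,0],
    [-0.366,0.069,0],
    [-0.366,0.069,0]
  ],
  "rot": [
    [0,0,0],
    [0,0,0],
    [0,0,0],
    [0,0,0],
    [0,0,0],
    [0,0,0],
    [0,0,0],
    [0,0,0],
    [0,0,0]
  ],
  "hand": [0.1,0.1,0.1,0.1,0.1,0.1,0.1,0.1,0.1]
}}

```text
time_s: 11.3
ee_pos: [510.2, -202.7, 154.4]
ee_rot: [179.5, -0.3, 0.1]
force: [-2.5, -7.4, 6.7]
gripper_width: 23.6
gripper_force: 25.0
```

The outward pull of 7 N means my centre is a bit off. The two seated points give C≈(535,-155), so I replan from the commanded pose.

```bash
cat > arc.py <<'E'
import sys,numpy as np
# cx cy r cmdx cmdy phi0 step n
cx,cy,r,x,y,p0,st,n=map(float,sys.argv[1:9])
a=np.radians(p0+st*np.arange(1,int(n)+1)); P=np.c_[cx+r*np.cos(a),cy+r*np.sin(a)]
print([[round(float(u),3),round(float(v),3),0] for u,v in (P-[x,y])/120]); print("end cmd",P[-1].round(1),"phi",p0+st*n)
E
python3 arc.py 535.2 -155.2 55 509.4 -199 -118 -9 8
```

```text
[[-0.061, -0.001, 0], [-0.115, 0.047, 0], [-0.16, 0.102, 0], [-0.197, 0.164, 0], [-0.223, 0.231, 0], [-0.239, 0.301, 0], [-0.243, 0.373, 0], [-0.236, 0.445, 0]]
end cmd [ 481.  -145.6] phi -190.0
```

{"method": "apply_moves", "body": {
  "delta_pos": [
    [-0.061,-0.001,0],
    [-0.115,0.047,0],
    [-0.16,0.102,0],
    [-0.197,0.164,0],
    [-0.223,0.231,0],
    [-0.239,0.301,0],
    [-0.243,0.373,0],
    [-0.236,0.445,0],
    [-0.236,0.445,0]
  ],
  "rot": [
    [0,0,0],
    [0,0,0],
    [0,0,0],
    [0,0,0],
    [0,0,0],
    [0,0,0],
    [0,0,0],
    [0,0,0],
    [0,0,0]
  ],
  "hand": [0.1,0.1,0.1,0.1,0.1,0.1,0.1,0.1,0.1]
}}

```text
time_s: 12.05
ee_pos: [480.4, -145.6, 154.2]
ee_rot: [179.9, -0.0, 0.0]
force: [-6.4, 0.8, 13.0]
gripper_width: 23.4
gripper_force: 25.0
```

```bash
python3 arc.py 533.8 -155.6 55 481 -145.6 -190.4 -5 4; for k in 1 2 3 4 5 6 7 8 9 10; do python3 - $k <<'E'
import sys,numpy as np
k=int(sys.argv[1]);p=-210.4-20*(k-1);a=np.radians(p-5*np.arange(5));P=55*np.c_[np.cos(a),np.sin(a)]
print(p-20,((P[1:]-P[0])/120).round(3).tolist())
E
done
```

```text
[[-0.002, 0.038, 0], [0.01, 0.076, 0], [0.026, 0.113, 0], [0.045, 0.149, 0]]
end cmd [ 486.4 -127.8] phi -210.4
-230.4 [[0.022, 0.034], [0.046, 0.065], [0.073, 0.094], [0.103, 0.121]]
-250.4 [[0.032, 0.024], [0.066, 0.045], [0.101, 0.064], [0.138, 0.079]]
-270.4 [[0.038, 0.012], [0.077, 0.02], [0.117, 0.025], [0.157, 0.027]]
-290.4 [[0.04, -0.002], [0.08, -0.008], [0.119, -0.016], [0.157, -0.029]]
-310.4 [[0.037, -0.016], [0.072, -0.034], [0.106, -0.056], [0.137, -0.081]]
-330.4 [[0.029, -0.027], [0.056, -0.057], [0.08, -0.089], [0.101, -0.123]]
-350.4 [[0.018, -0.036], [0.033, -0.073], [0.045, -0.111], [0.053, -0.15]]
-370.4 [[0.005, -0.04], [0.006, -0.08], [0.004, -0.12], [-0.001, -0.159]]
-390.4 [[-0.009, -0.039], [-0.021, -0.077], [-0.037, -0.114], [-0.055, -0.149]]
-410.4 [[-0.022, -0.034], [-0.046, -0.065], [-0.073, -0.094], [-0.103, -0.121]]
```

{"method": "apply_moves", "body": {
  "delta_pos": [
    [-0.002,0.038,0],
    [0.01,0.076,0],
    [0.026,0.113,0],
    [0.045,0.149,0],
    [0.045,0.149,0]
  ],
  "rot": [
    [0,0,0],
    [0,0,0],
    [0,0,0],
    [0,0,0],
    [0,0,0]
  ],
  "hand": [0.1,0.1,0.1,0.1,0.1],
  "newtons": 40
}}

```text
time_s: 12.47
ee_pos: [486.2, -127.7, 154.2]
ee_rot: [179.9, -0.0, 0.0]
force: [-5.0, 1.9, 13.1]
gripper_width: 22.9
gripper_force: 40.0
```

{"method": "apply_moves", "body": {
  "delta_pos": [
    [0.022,0.034,0.003],
    [0.046,0.065,0.005],
    [0.073,0.094,0.005],
    [0.103,0.123,0.005],
    [0.103,0.123,0.005]
  ],
  "rot": [
    [0,0,0],
    [0,0,0],
    [0,0,0],
    [0,0,0],
    [0,0,0]
  ],
  "hand": [0.1,0.1,0.1,0.1,0.1]
}}

```text
time_s: 12.88
ee_pos: [499.2, -112.6, 154.2]
ee_rot: [180.0, -0.1, 0.0]
force: [-2.8, 2.1, 8.8]
gripper_width: 23.4
gripper_force: 40.0
```

{"method": "apply_moves", "body": {
  "delta_pos": [
    [0.032,0.024,0],
    [0.066,0.045,0],
    [0.101,0.064,0],
    [0.138,0.08,0],
    [0.138,0.08,0]
  ],
  "rot": [
    [0,0,0],
    [0,0,0],
    [0,0,0],
    [0,0,0],
    [0,0,0]
  ],
  "hand": [0.1,0.1,0.1,0.1,0.1]
}}

```text
time_s: 13.3
ee_pos: [516.3, -103.0, 154.3]
ee_rot: [-180.0, -0.1, -0.0]
force: [-1.8, 1.5, 8.4]
gripper_width: 23.6
gripper_force: 40.0
```

{"method": "apply_moves", "body": {
  "delta_pos": [
    [0.038,0.012,0],
    [0.077,0.02,0],
    [0.117,0.025,0],
    [0.157,0.027,0],
    [0.157,0.027,0]
  ],
  "rot": [
    [0,0,0],
    [0,0,0],
    [0,0,0],
    [0,0,0],
    [0,0,0]
  ],
  "hand": [0.1,0.1,0.1,0.1,0.1]
}}

```text
time_s: 13.72
ee_pos: [535.5, -99.7, 154.3]
ee_rot: [-180.0, -0.2, -0.0]
force: [-1.6, 2.5, 7.7]
gripper_width: 23.4
gripper_force: 40.0
```

{"method": "apply_moves", "body": {
  "delta_pos": [
    [0.04,-0.002,0],
    [0.08,-0.008,0],
    [0.119,-0.016,0],
    [0.157,-0.029,0],
    [0.157,-0.029,0]
  ],
  "rot": [
    [0,0,0],
    [0,0,0],
    [0,0,0],
    [0,0,0],
    [0,0,0]
  ],
  "hand": [0.1,0.1,0.1,0.1,0.1]
}}

```text
time_s: 14.13
ee_pos: [554.6, -103.5, 154.3]
ee_rot: [180.0, -0.2, -0.0]
force: [0.6, 2.1, 7.3]
gripper_width: 23.3
gripper_force: 40.0
```

{"method": "apply_moves", "body": {
  "delta_pos": [
    [0.037,-0.016,0],
    [0.072,-0.034,0],
    [0.106,-0.056,0],
    [0.137,-0.081,0],
    [0.137,-0.081,0]
  ],
  "rot": [
    [0,0,0],
    [0,0,0],
    [0,0,0],
    [0,0,0],
    [0,0,0]
  ],
  "hand": [0.1,0.1,0.1,0.1,0.1]
}}

```text
time_s: 14.55
ee_pos: [571.0, -113.6, 154.3]
ee_rot: [180.0, -0.2, -0.0]
force: [-1.0, 0.4, 7.0]
gripper_width: 23.2
gripper_force: 40.0
```

{"method": "apply_moves", "body": {
  "delta_pos": [
    [0.029,-0.027,0],
    [0.056,-0.057,0],
    [0.08,-0.089,0],
    [0.101,-0.123,0],
    [0.101,-0.123,0]
  ],
  "rot": [
    [0,0,0],
    [0,0,0],
    [0,0,0],
    [0,0,0],
    [0,0,0]
  ],
  "hand": [0.1,0.1,0.1,0.1,0.1]
}}

```text
time_s: 14.97
ee_pos: [582.7, -128.6, 154.3]
ee_rot: [180.0, -0.2, -0.0]
force: [-1.1, 0.4, 6.3]
gripper_width: 23.4
gripper_force: 40.0
```

{"method": "apply_moves", "body": {
  "delta_pos": [
    [0.018,-0.036,0],
    [0.033,-0.073,0],
    [0.045,-0.111,0],
    [0.053,-0.15,0],
    [0.053,-0.15,0]
  ],
  "rot": [
    [0,0,0],
    [0,0,0],
    [0,0,0],
    [0,0,0],
    [0,0,0]
  ],
  "hand": [0.1,0.1,0.1,0.1,0.1]
}}

```text
time_s: 15.38
ee_pos: [587.8, -141.3, 154.3]
ee_rot: [-179.4, -0.0, -0.2]
force: [-3.5, 14.9, 10.3]
gripper_width: 22.9
gripper_force: 40.0
```

The wheel hit the stop (14.9 N back-push, 5 mm short of command). I hold there briefly, then plan two turns counter-clockwise.

{"method": "apply_moves", "body": {
  "delta_pos": [
    [0,-0.015,0],
    [0,-0.015,0],
    [0,-0.015,0],
    [0,-0.015,0],
    [0,-0.015,0]
  ],
  "rot": [
    [0,0,0],
    [0,0,0],
    [0,0,0],
    [0,0,0],
    [0,0,0]
  ],
  "hand": [0.1,0.1,0.1,0.1,0.1]
}}

```text
time_s: 15.8
ee_pos: [587.7, -141.4, 154.3]
ee_rot: [-179.3, -0.0, -0.1]
force: [-3.9, 17.0, 10.9]
gripper_width: 23.2
gripper_force: 40.0
```

```bash
python3 - <<'E'
import numpy as np
for p in (9.6,129.6,249.6):
    a=np.radians(p+12*np.arange(11));P=55*np.c_[np.cos(a),np.sin(a),0*a]
    print(((P[1:]-P[0])/120).round(3).tolist())
E
```

```text
[[-0.026, 0.092, 0.0], [-0.07, 0.177, 0.0], [-0.131, 0.251, 0.0], [-0.206, 0.311, 0.0], [-0.292, 0.353, 0.0], [-0.385, 0.377, 0.0], [-0.481, 0.381, 0.0], [-0.575, 0.365, 0.0], [-0.664, 0.33, 0.0], [-0.744, 0.277, 0.0]]
[[-0.067, -0.068, 0.0], [-0.118, -0.149, 0.0], [-0.152, -0.239, 0.0], [-0.166, -0.334, 0.0], [-0.16, -0.43, 0.0], [-0.134, -0.522, 0.0], [-0.09, -0.607, 0.0], [-0.029, -0.681, 0.0], [0.047, -0.74, 0.0], [0.132, -0.783, 0.0]]
[[0.093, -0.024, 0.0], [0.189, -0.028, 0.0], [0.283, -0.012, 0.0], [0.372, 0.023, 0.0], [0.452, 0.076, 0.0], [0.519, 0.145, 0.0], [0.57, 0.226, 0.0], [0.604, 0.316, 0.0], [0.618, 0.41, 0.0], [0.612, 0.506, 0.0]]
```

{"method": "apply_moves", "body": {
  "delta_pos": [
    [-0.026,0.107,0],
    [-0.07,0.192,0],
    [-0.131,0.266,0],
    [-0.206,0.326,0],
    [-0.292,0.368,0],
    [-0.385,0.392,0],
    [-0.481,0.396,0],
    [-0.575,0.38,0],
    [-0.664,0.345,0],
    [-0.744,0.292,0]
  ],
  "rot": [
    [0,0,0],
    [0,0,0],
    [0,0,0],
    [0,0,0],
    [0,0,0],
    [0,0,0],
    [0,0,0],
    [0,0,0],
    [0,0,0],
    [0,0,0]
  ],
  "hand": [0.1,0.1,0.1,0.1,0.1,0.1,0.1,0.1,0.1,0.1]
}}

```text
time_s: 16.63
ee_pos: [500.0, -111.6, 154.3]
ee_rot: [-179.9, -0.3, -0.0]
force: [1.2, 3.6, 6.9]
gripper_width: 23.2
gripper_force: 40.0
```

Tracking is good; I continue.

{"method": "apply_moves", "body": {
  "delta_pos": [
    [-0.067,-0.068,0],
    [-0.118,-0.149,0],
    [-0.152,-0.239,0],
    [-0.166,-0.334,0],
    [-0.16,-0.43,0],
    [-0.134,-0.522,0],
    [-0.09,-0.607,0],
    [-0.029,-0.681,0],
    [0.047,-0.74,0],
    [0.132,-0.783,0]
  ],
  "rot": [
    [0,0,0],
    [0,0,0],
    [0,0,0],
    [0,0,0],
    [0,0,0],
    [0,0,0],
    [0,0,0],
    [0,0,0],
    [0,0,0],
    [0,0,0]
  ],
  "hand": [0.1,0.1,0.1,0.1,0.1,0.1,0.1,0.1,0.1,0.1]
}}

```text
time_s: 17.47
ee_pos: [513.9, -206.9, 154.2]
ee_rot: [-180.0, 0.0, -0.1]
force: [-3.1, 2.5, 11.8]
gripper_width: 23.0
gripper_force: 40.0
```

{"method": "apply_moves", "body": {
  "delta_pos": [
    [0.093,-0.024,0],
    [0.189,-0.028,0],
    [0.283,-0.012,0],
    [0.372,0.023,0],
    [0.452,0.076,0],
    [0.519,0.145,0],
    [0.57,0.226,0],
    [0.604,0.316,0],
    [0.618,0.41,0],
    [0.612,0.506,0]
  ],
  "rot": [
    [0,0,0],
    [0,0,0],
    [0,0,0],
    [0,0,0],
    [0,0,0],
    [0,0,0],
    [0,0,0],
    [0,0,0],
    [0,0,0],
    [0,0,0]
  ],
  "hand": [0.1,0.1,0.1,0.1,0.1,0.1,0.1,0.1,0.1,0.1]
}}

```text
time_s: 18.3
ee_pos: [589.0, -147.3, 154.3]
ee_rot: [179.8, -0.2, 0.0]
force: [-0.4, -2.9, 7.0]
gripper_width: 23.2
gripper_force: 40.0
```

Second turn, same rows.

{"method": "apply_moves", "body": {
  "delta_pos": [
    [-0.026,0.092,0],
    [-0.07,0.177,0],
    [-0.131,0.251,0],
    [-0.206,0.311,0],
    [-0.292,0.353,0],
    [-0.385,0.377,0],
    [-0.481,0.381,0],
    [-0.575,0.365,0],
    [-0.664,0.33,0],
    [-0.744,0.277,0]
  ],
  "rot": [
    [0,0,0],
    [0,0,0],
    [0,0,0],
    [0,0,0],
    [0,0,0],
    [0,0,0],
    [0,0,0],
    [0,0,0],
    [0,0,0],
    [0,0,0]
  ],
  "hand": [0.1,0.1,0.1,0.1,0.1,0.1,0.1,0.1,0.1,0.1]
}}

```text
time_s: 19.13
ee_pos: [500.0, -111.6, 154.3]
ee_rot: [-179.9, -0.3, -0.0]
force: [2.7, 3.9, 8.1]
gripper_width: 23.1
gripper_force: 40.0
```

{"method": "apply_moves", "body": {
  "delta_pos": [
    [-0.067,-0.068,0],
    [-0.118,-0.149,0],
    [-0.152,-0.239,0],
    [-0.166,-0.334,0],
    [-0.16,-0.43,0],
    [-0.134,-0.522,0],
    [-0.09,-0.607,0],
    [-0.029,-0.681,0],
    [0.047,-0.74,0],
    [0.132,-0.783,0]
  ],
  "rot": [
    [0,0,0],
    [0,0,0],
    [0,0,0],
    [0,0,0],
    [0,0,0],
    [0,0,0],
    [0,0,0],
    [0,0,0],
    [0,0,0],
    [0,0,0]
  ],
  "hand": [0.1,0.1,0.1,0.1,0.1,0.1,0.1,0.1,0.1,0.1]
}}

```text
time_s: 19.97
ee_pos: [513.9, -206.9, 154.2]
ee_rot: [-180.0, 0.0, -0.1]
force: [-3.3, 1.4, 10.9]
gripper_width: 23.1
gripper_force: 40.0
```

{"method": "apply_moves", "body": {
  "delta_pos": [
    [0.093,-0.024,0],
    [0.189,-0.028,0],
    [0.283,-0.012,0],
    [0.372,0.023,0],
    [0.452,0.076,0],
    [0.519,0.145,0],
    [0.57,0.226,0],
    [0.604,0.316,0],
    [0.618,0.41,0],
    [0.612,0.506,0]
  ],
  "rot": [
    [0,0,0],
    [0,0,0],
    [0,0,0],
    [0,0,0],
    [0,0,0],
    [0,0,0],
    [0,0,0],
    [0,0,0],
    [0,0,0],
    [0,0,0]
  ],
  "hand": [0.1,0.1,0.1,0.1,0.1,0.1,0.1,0.1,0.1,0.1]
}}

```text
time_s: 20.8
ee_pos: [589.0, -147.3, 154.3]
ee_rot: [179.8, -0.2, 0.0]
force: [-0.8, -2.5, 6.9]
gripper_width: 23.3
gripper_force: 40.0
```

{"method": "apply_moves", "body": {
  "delta_pos": [
    [-0.007,0.037,0],
    [-0.018,0.073,0],
    [-0.018,0.073,0],
    [-0.018,0.073,0],
    [-0.018,0.073,0],
    [-0.018,0.073,0],
    [-0.018,0.073,0]
  ],
  "rot": [
    [0,0,0],
    [0,0,0],
    [0,0,0],
    [0,0,0],
    [0,0,0],
    [0,0,0],
    [0,0,0]
  ],
  "hand": [0.1,0.1,0.1,0.1,0.1,0.1,0.1]
}}

```text
time_s: 21.38
ee_pos: [586.6, -137.4, 154.3]
ee_rot: [180.0, -0.2, -0.0]
force: [0.4, 0.7, 7.5]
gripper_width: 23.5
gripper_force: 40.0
```

```bash
python3 -c "
from workcell import env
s=env.state();print(s['qvel'].round(2),s['gripper_force']);print(env.job_done())"
```

```text
[ 0.09 -0.09  0.09  0.06 -0.12 -0.09] 40.0015264749527
the job is handed in; nothing more can be done
None
```

I put the crank handle fully down on the stub, cranked the valve shut against its stop, and backed it off two turns counter-clockwise. I estimate the final wheel angle is within about 2° of the target. I handed the job in at about 21.4 s with the handle still gripped at 40 N; the hand-in returned no verdict.

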